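Weigh the thick slide box from under the tube trays

TASK

Two slide boxes stand in the grey crate underneath the two tube trays: lift the trays off, feel with the fingers which box is the thicker one, and stand that box upright in the middle of the balance pan. Leave the thinner box standing at its place in the crate, and put both trays back on the crate, level and fully home in its rim. Set everything down without dropping it, and do not disturb the other things on the bench.

Things in the scene. Friction and masses are not known exactly. Their poses are not given: they have to be found in the camera images.
- crate: open grey stacking crate, fixed; origin at the centre of its underside, z up. Outside 150 mm (x) by 196 mm (y) by 74 mm high, walls and floor 5 mm (inside 140 x 186 mm, rim 74 mm above the origin). Two slide boxes stand inside; two trays lie side by side on its rim, tray centres about 46.5 mm either side of the crate's centre along its y
- tray_a_center (a point): tube tray, white, 0.25 to 0.45 kg; point at its centre, 42.5 mm above its underside; x along length and handle, z up. From the underside: plug 132 x 82 mm up to 5 mm, body 156 x 88 mm from 5 to 21 mm, tube caps to 36 mm, upright handle in the middle: bar 100 mm long (x), 14 mm thick (y), from 61 to 85 mm. Home in the crate, the body rests on the rim, the plug lies inside it
- tray_b_center (a point): second tube tray, identical to tray_a in every way; point at its centre, 42.5 mm above its underside (middle of the handle bar 30.5 mm above this point). Either tray may lie on either half of the crate, and may go back on either half
- box_p_center (a point): one of two upright brown slide boxes in the crate; point at its centre. Both 110 mm long (x), 56 mm high (z), alike but for thickness (y): one is 38 mm (about 0.5 kg), the other 30 mm (about 0.25 kg). Names and places do not tell which: pinch to know. They stand on the crate's 5 mm floor, lengthwise along its x, about 43 mm either side of its centre along y, with at least 25 mm free beside each
- box_q_center (a point): the other of the two slide boxes (see box_p); point at its centre, half-way up; x along its length, y across its thickness, z up
- pan (a point): centre of the top face of the square steel pan (130 x 130 mm) of a white bench balance, fixed, 200 mm (x) by 160 mm (y). The empty pan's top is 61 mm above the bench, the balance's body 15 mm lower; the pan moves down under load and this point with it. x and y along the pan's sides, z up
- pan_sink (a joint): how far the sprung weighing pan has sunk, m: 0 when empty, about 1.4 mm for every 0.1 kg (7 mm with the thick box, 3.5 mm with the thin one), 12 mm at most
- mat_clear (a point): middle of the clear part of a pale bench mat (fixed, 3 mm thick), on its top face. The clear part is 170 mm (x) by 200 mm (y): room for both trays side by side along y, their lengths along x. A dish and a slide pack stand on the mat's -x end, their near edges 95 mm or more from this point
- dish: bystander: closed clear dish, 60 mm across, 16 mm high, on the -x end of the mat; origin under its centre
- slidepack: bystander: small white pack 28 x 76 x 16 mm on the -x end of the mat; origin under its centre
- reagent: bystander: amber jar 66 mm across, 140 mm high, left of the work area; origin under its centre
- calculator: bystander: desk calculator 150 x 80 x 14 mm, right of the work area; origin under its centre
Not all that is in view belongs to the job. Leave any red or yellow look-alike of the part that bears tray_a_center alone.

How it is judged (in metres and radians):
At the end, for the whole second after the job is handed in: Thick box upright (0.06 rad) on the pan, within 25 mm of its centre along each pan side, pan sunk over 5 mm by its weight; thin box upright in the crate, within 25 mm of its start; both trays (either half) home in the crate rim: level within 0.035 rad, under 2.5 mm high; all at rest (value of joint pan_sink above 0.005 m and ((x of box_p_center in the frame of pan between -0.025 and 0.025 m and y of box_p_center in the frame of pan between -0.025 and 0.025 m and z of box_p_center in the frame of pan between 0.024 and 0.032 m and angle between box_p_center's own z axis and vertical below 0.06 rad and distance of box_q_center from where it was at the start of the episode below 0.025 m and angle between box_q_center's own z axis and vertical below 0.1 rad) or (x of box_q_center in the frame of pan between -0.025 and 0.025 m and y of box_q_center in the frame of pan between -0.025 and 0.025 m and z of box_q_center in the frame of pan between 0.024 and 0.032 m and angle between box_q_center's own z axis and vertical below 0.06 rad and distance of box_p_center from where it was at the start of the episode below 0.025 m and angle between box_p_center's own z axis and vertical below 0.1 rad)) and linear speed of each of box_p, box_q, tray_a, tray_b below 0.02 m/s and z of tray_a in the frame of crate between 0.066 and 0.0715 m and x of tray_a in the frame of crate between -0.009 and 0.009 m and y of tray_a in the frame of crate between -0.056 and 0.056 m and angle between each of tray_a, tray_b's own z axis and vertical below 0.035 rad and z of tray_b in the frame of crate between 0.066 and 0.0715 m and x of tray_b in the frame of crate between -0.009 and 0.009 m and y of tray_b in the frame of crate between -0.056 and 0.056 m); the robot touches nothing.
It fails at once if a bystander is pushed more than 30 mm from its place (distance of any of dish, slidepack, reagent, calculator from where it was at the start of the episode above 0.03 m).
It fails at once if both boxes are out of their places together (each moved more than 60 mm) (distance of each of box_p_center, box_q_center from where it was at the start of the episode above 0.06 m).
It fails at once if a tray or a box is dropped (falls freely for more than about 13 mm) ((linear speed of tray_a above 0.5 m/s and contact force between the fingers and tray_a below 0.02 N) or (linear speed of tray_b above 0.5 m/s and contact force between the fingers and tray_b below 0.02 N) or (linear speed of box_p above 0.5 m/s and contact force between the fingers and box_p below 0.02 N) or (linear speed of box_q above 0.5 m/s and contact force between the fingers and box_q below 0.02 N)).
It also fails if it takes over 72 s, if anything falls off the work surface, if the arm or the gripper's body presses on something with over 40 N, if the wrist force passes 120 N, or if a joint passes its speed limit or range.

ROBOT

A 6-joint arm with a two-finger parallel gripper is mounted at the origin on the work surface. World frame = base frame: x ahead of the robot, y to its left, z up, the work surface at z = 0. Lengths are in mm, angles in degrees, forces in N, time in s.
With the tool pointing down it reaches from about 300 to 850 mm from the base axis. Payload 4.2 kg.
Tool frame: the origin (TCP) lies at the centre of the arm's flange, where the gripper is bolted on; the fingertips stand 191 mm ahead of it and the grasp point (between the pads) lies 172 mm ahead of it; y points along the fingers, x is the direction in which the jaws open and shut, and the axes are right-handed (so a half turn about y gives the same grasp; the last joint's range is limited). The gripper opens to 91 mm and grips with 3 to 60 N. Pads are 32 mm wide; open, the fingers measure 118 mm over their backs; the gripper's body (76 mm by 178 mm) begins 60 mm behind the grasp point.
Start: joints at [71.906, 18.312, 89.639, -0, 72.044, -1.146], TCP at [167.612, 550.026, 404.776] pointing down, gripper open.
Joint ranges: [-177.97, 177.97], [-48.28, 115.42], [12.27, 149.76], [-77.06, 257.06], [2.81, 150.46], [-146.56, 146.56]. Speed limits (degrees/s): [147.25, 147.25, 180, 180, 180, 180].

INTERFACE

Orientations are given as [roll, pitch, yaw] about the fixed x, y, z axes, in that order (R = Rz(yaw) Ry(pitch) Rx(roll)).
In Python, from workcell import env gives the robot as it stands.
- The arm moves only by the tool carry_out, never from a script. Its argument "increments" is a list of rows, each a list of 3 entries, a list of its own where there are three numbers: the turn, a rotation vector about the tool's x, y, z in rad, then the shift along the tool's x, y, z in mm, then the closure, from 0 (fully open) to 1 (shut). In form: [[[wx, wy, wz], [dx, dy, dz], claw], ...]. A call has 1 to 10 rows; each row is the pose to reach, as a shift and turn from the pose commanded when the call began, along the tool's axes at that moment; what a row does not reach only later rows make up. A row lasts 1/12 s, in which the tool goes at most 41.7 mm and 7.16 degrees, less where a joint would pass 70% of its speed; a pose out of reach is approached as far as the arm can. A call with a gripper value outside its range is refused whole. The fingers move at their own pace and stop on an object; "force" is the grip in N (left out, the last holds). Time passes only in rows, so rows that repeat a pose let the fingers close. It gives the time, the measured TCP pose, the force and the opening at its end, in the units of the state.
- env.state(): the state, without advancing time (a new reading comes with each control period).
- env.grab_frame(name): name is "scene" or "top"; returns a dict with "frame" (400x640x3 uint8, blue, green, red), "z_map" (400x640 float32, mm along the optical axis (not along the pixel's ray), 0 where there is no reading), "camera_matrix" (3x3 intrinsics, pixels), "rvec" (rotation vector, rad) and "tvec" (3), from world to camera coordinates, as OpenCV has them. Camera axes: x right, y down, z forward; pixel columns grow to the right and rows downward; lengths in mm; the calibration is good to about 2 mm. A picture is of the moment at which its call begins.
- env.job_done(): hands the job in, once; it reports no verdict.
The state is a dict: "time_s": time; "qpos": joint angles; "qvel": joint speeds; "effort": joint torques, N m; "ee_pos": TCP position; "ee_rot": TCP orientation; "force": force on the tool from outside, world axes, zero at the start; "torque": the same for the moment, N m; "gripper_width": finger opening in mm.
Only numpy, scipy, OpenCV 4.12 (cv2) and the standard library are available. Lean on these libraries where they do the work, as an engineer would, in place of code of your own. Each camera call takes 0.05 s, during which the arm holds its last target. There are 200 camera calls.

## Working session

There is one attempt and no reset: what is moved stays moved. The work goes in short steps, Python scripts to look and compute and a tool call to move; the robot and the scene stay as the last step left them, time stands still between calls to the robot, and variables do not carry over. Pictures are saved under pics/ and viewed, about 8 in all and at most 12, crops included, and the job is handed in when it is done.

Besides the shell and the picture viewer there is one more tool, called after "Emit:" as a command line: name --argument value ..., lists and objects as JSON in quotes. carry_out: Moves the arm, as the interface text tells. Its arguments: {"type":"object","properties":{"increments":{"type":"array","items":{"type":"array"}},"force":{"type":"number"}},"required":["increments"]}

```bash
mkdir -p pics; ls; cat > h.py <<'E'
import numpy as np, cv2
from workcell import env
def grab(n):
    f=env.grab_frame(n); np.savez(f'/tmp/{n}.npz',**f); return f
def load(n): return dict(np.load(f'/tmp/{n}.npz'))
def cloud(f):
    z=f['z_map'].astype(float); K=f['camera_matrix']; R=cv2.Rodrigues(np.array(f['rvec'],float))[0]; t=np.array(f['tvec'],float).reshape(3)
    v,u=np.mgrid[:z.shape[0],:z.shape[1]]
    P=np.stack([(u-K[0,2])*z/K[0,0],(v-K[1,2])*z/K[1,1],z],-1)
    W=(P-t)@R; W[z<=0]=np.nan; return W
E
python3 - <<'E'
from h import *
print(env.state())
for n in('top','scene'):
    f=grab(n); cv2.imwrite(f'pics/{n}0.png',f['frame'])
    R=cv2.Rodrigues(np.array(f['rvec'],float))[0]; print(n,f['camera_matrix'],-R.T@np.array(f['tvec']).reshape(3),R)
E
```

```text
pics
{'time_s': 0.0, 'qpos': array([ 7.19063187e+01,  1.83496381e+01,  8.97066730e+01, -1.20890423e-03,
        7.20410824e+01, -1.14551683e+00]), 'qvel': array([ 0.04804136, -0.05631739, -0.02145653, -0.02945467,  0.05617196,
       -0.01670061]), 'effort': array([-2.55232160e-03, -4.12466097e+01, -2.31967467e+01,  7.25103356e-02,
        4.58805438e-02, -1.43132402e-04]), 'ee_pos': array([167.56133378, 549.86519865, 403.93825258]), 'ee_rot': array([-89.99920208,   0.09739699,  73.05220992]), 'force': array([ 1.04094683, -0.11888378, -0.86581903]), 'torque': array([-0.00597493,  0.01343213, -0.03210314]), 'gripper_width': 91.07612396201621}
top [[398.10374346   0.         316.66477366]
 [  0.         398.10374346 199.57087103]
 [  0.           0.           1.        ]] [ 324.58015949    8.91300611 1142.58160453] [[-0.00835416 -0.99994774  0.00589356]
 [-0.99264659  0.00758112 -0.12081091]
 [ 0.12075991 -0.00685949 -0.99265804]]
scene [[479.70808492   0.         321.05918787]
 [  0.         479.70808492 198.27127301]
 [  0.           0.           1.        ]] [1271.01625612  513.81183388 1184.65947412] [[-0.52978241  0.84804887  0.01198813]
 [ 0.63009756  0.40300943 -0.66374729]
 [-0.56772147 -0.34408794 -0.74786083]]
```

View pics/top0.png

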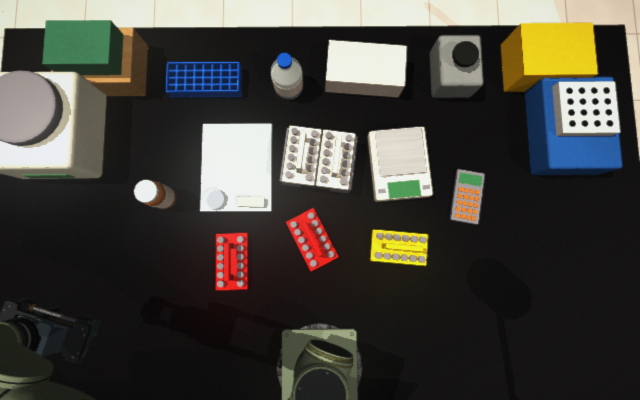

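View pics/scene0.png

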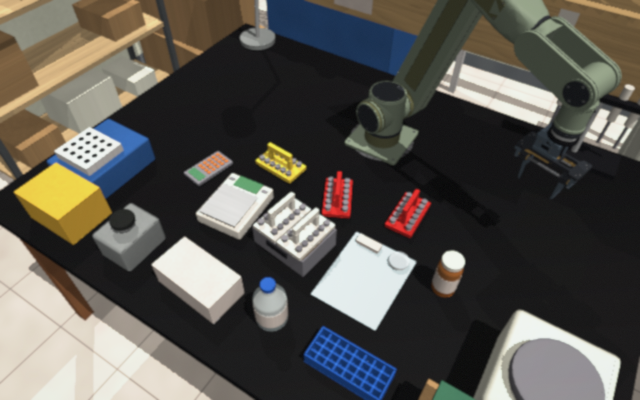

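Top view: white trays at about (302,158) and (337,160) on the grey crate, balance pan at (400,155), mat at (236,168), with dish (215,198) and pack (251,201). The red items (232,262),(312,239) and the yellow one (400,248) are look-alikes. I'll measure next and confirm in an enlarged crop.

```bash
python3 - <<'E'
from h import *
f=load('top'); W=cloud(f); 
def fit(name,box,zlo,zhi):
    u0,v0,u1,v1=box; P=W[v0:v1,u0:u1].reshape(-1,3); P=P[(P[:,2]>zlo)&(P[:,2]<zhi)]
    r=cv2.minAreaRect(P[:,:2].astype(np.float32)); print(name,len(P),np.round(r[0],1),np.round(r[1],1),round(r[2],1),'z',np.round(np.percentile(P[:,2],[5,50,95]),1), 'med',np.round(np.median(P[:,:2],0),1))
fit('handles L',(275,115,320,200),138,170)
fit('handles R',(320,115,365,200),138,170)
fit('traybody',(270,110,365,205),82,95)
fit('trays all>80',(270,110,365,205),80,125)
fit('balance',(362,115,440,210),38,90)
fit('pan',(362,115,440,210),54,90)
fit('mat',(190,110,278,220),1.5,6)
fit('dish/pack',(190,180,278,220),9,40)
fit('dish',(190,180,228,220),9,40)
fit('pack',(230,180,278,220),9,40)
f2=load('scene'); c=cv2.resize(f2['frame'][130:340,170:450],None,fx=2.8,fy=2.8,interpolation=cv2.INTER_CUBIC)
cv2.imwrite('pics/crop.png',c)
W2=cloud(f2)
def fit2(name,x0,x1,y0,y1,zlo,zhi,W=W2):
    P=W.reshape(-1,3);P=P[np.isfinite(P[:,0])]; P=P[(P[:,0]>x0)&(P[:,0]<x1)&(P[:,1]>y0)&(P[:,1]<y1)&(P[:,2]>zlo)&(P[:,2]<zhi)]
    r=cv2.minAreaRect(P[:,:2].astype(np.float32)); print(name,len(P),np.round(r[0],1),np.round(r[1],1),round(r[2],1),np.round(np.percentile(P[:,2],[5,50,95]),1))
for n,WW in(('scene',W2),('top',W)):
    P=WW.reshape(-1,3);P=P[np.isfinite(P[:,0])];m=(P[:,2]>125)&(P[:,0]>300)&(P[:,0]<560)&(abs(P[:,1])<150);Q=P[m]
    print(n,len(Q),Q[:,1].min(),Q[:,1].max(),np.histogram(Q[:,1],bins=np.arange(-120,130,10)))
    np.save('/tmp/Q'+n,Q)
E
```

```text
handles L 224 [575.   42.6] [14.1 98.9] 81.7 z [146.7 152.8 155.6] med [574.6  43.2]
handles R 219 [562.9 -49.3] [14.  98.9] 82.1 z [148.8 152.8 156.2] med [561.9 -48.6]
traybody 2228 [569.4  -3.4] [181.2 156.9] 82.3 z [85.7 89.1 92.3] med [561.1  -3.6]
trays all>80 3233 [569.4  -2.9] [181.7 157.3] 82.0 z [ 86.   90.3 106. ] med [563.2  -3.5]
balance 3925 [ 560.8 -234.5] [198.8 160.8] 4.9 z [42.6 57.6 63.1] med [ 556.7 -231.1]
pan 2130 [ 591.8 -232.5] [130.4 130.7] 4.9 z [57.1 60.5 63.7] med [ 590.7 -232. ]
mat 3519 [571.  242.9] [325.4 254.6] 0.2 z [1.6 2.9 5.3] med [572.7 235.7]
dish/pack 607 [466.5 238.9] [171.1  54.7] 89.6 z [14.2 18.1 21.3] med [461.6 274. ]
dish 339 [466.9 295.1] [58.6 54.7] 88.7 z [14.3 18.1 21.1] med [465.7 295.2]
pack 268 [457.3 190.7] [74.7 26.7] 89.0 z [14.1 18.  21.4] med [457.4 190.6]
scene 198 -51.93162159843531 59.37897991948578 (array([ 0,  0,  0,  0,  0,  0,  3, 44, 68,  0,  0,  0,  0,  0,  0,  0, 21,
       62,  0,  0,  0,  0,  0,  0]), array([-120, -110, -100,  -90,  -80,  -70,  -60,  -50,  -40,  -30,  -20,
        -10,    0,   10,   20,   30,   40,   50,   60,   70,   80,   90,
        100,  110,  120]))
top 204 -55.873666304846004 54.80348526514083 (array([ 0,  0,  0,  0,  0,  0, 25, 72, 16,  0,  0,  0,  0,  0,  0,  5, 62,
       24,  0,  0,  0,  0,  0,  0]), array([-120, -110, -100,  -90,  -80,  -70,  -60,  -50,  -40,  -30,  -20,
        -10,    0,   10,   20,   30,   40,   50,   60,   70,   80,   90,
        100,  110,  120]))
```

View pics/crop.png

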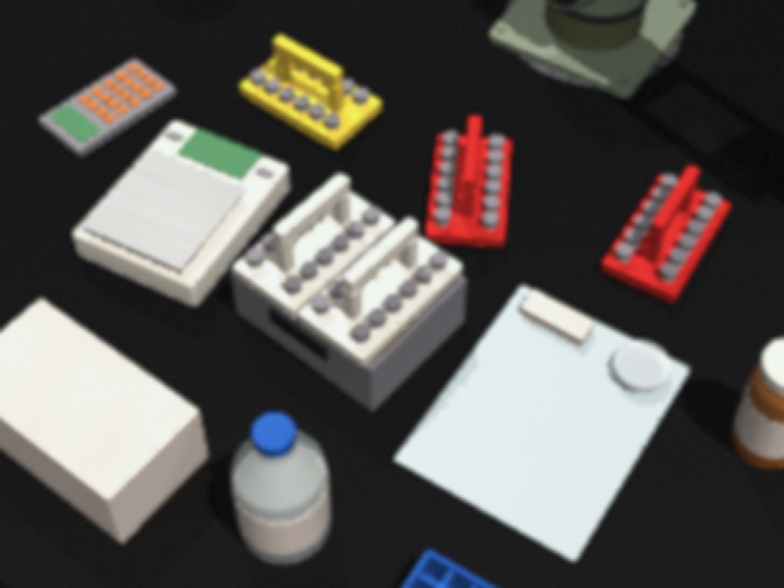

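The crop confirms it: the two white trays with handles on the grey crate are the ones meant. The red and yellow ones stand directly on the bench. The handle spacing measures 92.7 mm and the bar 99x14 mm, with tops near z 153, all consistent with the sizes given.

```bash
cat >> h.py <<'E'
def plan(p0,y0,*targets):
    a=np.radians(y0); ax=np.array([np.cos(a),np.sin(a),0]); az=np.array([-np.sin(a),np.cos(a),0])
    for p,y in targets:
        d=np.array(p,float)-p0; print('turn',round(-np.radians(y-y0),4),'shift',np.round([d@ax,-d[2],d@az],1),'len',round(np.linalg.norm(d)))
E
python3 - <<'E'
from h import *
W=cloud(load('top')); P=W[125:180,205:270].reshape(-1,3)
fr=load('top')['frame'].astype(int)
m=(fr.min(-1)>120)&(abs(W[...,2]-3)<6); m[:,:195]=0;m[:,277:]=0;m[:110]=0;m[215:]=0
Q=W[m]; r=cv2.minAreaRect(Q[:,:2].astype(np.float32)); print(r,np.percentile(Q[:,0],[1,99]),np.percentile(Q[:,1],[1,99]))
plan([167.612,550.026,404.776],73.052,([575,42.6,380],82.1),([575,42.6,314],82.1))
E
```

```text
((563.2396240234375, 236.01055908203125), (260.3543395996094, 205.92127990722656), 0.24210143089294434) [435.04279681 689.72256848] [133.87059257 335.54568967]
turn -0.1579 shift [-366.6   24.8 -537.6] len 651
turn -0.1579 shift [-366.6   90.8 -537.6] len 657
```

Emit:
carry_out --increments '[[[0,-0.158,0],[-366.6,24.8,-537.6],0],[[0,-0.158,0],[-366.6,24.8,-537.6],0],[[0,-0.158,0],[-366.6,24.8,-537.6],0],[[0,-0.158,0],[-366.6,24.8,-537.6],0],[[0,-0.158,0],[-366.6,24.8,-537.6],0],[[0,-0.158,0],[-366.6,24.8,-537.6],0],[[0,-0.158,0],[-366.6,24.8,-537.6],0],[[0,-0.158,0],[-366.6,24.8,-537.6],0],[[0,-0.158,0],[-366.6,24.8,-537.6],0],[[0,-0.158,0],[-366.6,24.8,-537.6],0]]' --force 30

```text
time_s: 0.93
ee_pos: [428.3, 224.3, 388.7]
ee_rot: [-90.0, -0.0, 82.1]
force: [1.0, 1.2, -0.0]
gripper_width: 91.5
```

Emit:
carry_out --increments '[[[0,0,0],[-160.7,8.9,-170.3],0],[[0,0,0],[-160.7,8.9,-170.3],0],[[0,0,0],[-160.7,8.9,-170.3],0],[[0,0,0],[-160.7,8.9,-170.3],0],[[0,0,0],[-160.7,8.9,-170.3],0],[[0,0,0],[-160.7,8.9,-170.3],0],[[0,0,0],[-160.7,8.9,-170.3],0],[[0,0,0],[-160.7,8.9,-170.3],0]]'

```text
time_s: 1.6
ee_pos: [574.7, 42.5, 379.1]
ee_rot: [-89.9, -0.0, 82.0]
force: [-0.3, 1.2, -0.1]
gripper_width: 91.3
```

Emit:
carry_out --increments '[[[0,0,0],[0,35,0],0.2],[[0,0,0],[0,58,0],0.5],[[0,0,0],[0,66,0],0.6],[[0,0,0],[0,66,0],0.7],[[0,0,0],[0,66,0],1],[[0,0,0],[0,66,0],1],[[0,0,0],[0,66,0],1],[[0,0,0],[0,66,0],1],[[0,0,0],[0,66,0],1]]' --force 30

```text
time_s: 2.35
ee_pos: [574.4, 43.7, 315.0]
ee_rot: [-90.1, -0.0, 82.1]
force: [0.4, -0.3, 0.4]
gripper_width: 33.9
```

Emit:
carry_out --increments '[[[0,0,0],[0,0,0],1],[[0,0,0],[0,0,0],1],[[0,0,0],[0,0,0],1],[[0,0,0],[0,0,0],1],[[0,0,0],[0,-3,0],1],[[0,0,0],[0,-8,0],1],[[0,0,0],[0,-18,0],1],[[0,0,0],[0,-34,0],1],[[0,0,0],[0,-45,0],1],[[0,0,0],[0,-45,0],1]]'

```text
time_s: 3.18
ee_pos: [575.0, 43.7, 362.2]
ee_rot: [-90.3, -0.1, 82.1]
force: [0.6, -0.3, -3.3]
gripper_width: 13.9
```

Emit:
carry_out --increments '[[[0,-0.03,0],[25,0,1],1],[[0,-0.07,0],[62,0,2],1],[[0,-0.1,0],[102,0,4],1],[[0,-0.138,0],[142,0,5],1],[[0,-0.138,0],[182,0,6],1],[[0,-0.138,0],[215,15,8],1],[[0,-0.138,0],[235,40,8.4],1],[[0,-0.138,0],[242.5,70,8.4],1],[[0,-0.138,0],[242.5,90,8.4],1],[[0,-0.138,0],[242.5,98,8.4],1]]'

```text
time_s: 4.02
ee_pos: [597.9, 285.4, 256.5]
ee_rot: [-89.6, 0.2, 90.1]
force: [-1.4, -0.2, -4.0]
gripper_width: 13.6
```

Emit:
carry_out --increments '[[[0,0,0],[0,4,0],1],[[0,0,0],[0,7,0],1],[[0,0,0],[0,9,0],1],[[0,0,0],[0,10,0],1],[[0,0,0],[0,10,0],1]]'

```text
time_s: 4.43
ee_pos: [599.6, 284.7, 252.2]
ee_rot: [-90.1, -0.1, 90.0]
force: [-0.5, 0.1, -4.1]
gripper_width: 13.7
```

Emit:
carry_out --increments '[[[0,0,0],[0,1,0],1],[[0,0,0],[0,2,0],1],[[0,0,0],[0,3,0],1],[[0,0,0],[0,3,0],1]]'

```text
time_s: 4.77
ee_pos: [599.3, 284.9, 248.1]
ee_rot: [-90.0, -0.0, 90.0]
force: [0.7, -0.0, -4.1]
gripper_width: 14.0
```

Emit:
carry_out --increments '[[[0,0,0],[0,1,0],1],[[0,0,0],[0,2,0],1],[[0,0,0],[0,2,0],1]]'

```text
time_s: 5.02
ee_pos: [599.2, 285.0, 248.1]
ee_rot: [-90.1, -0.0, 90.0]
force: [-2.2, -1.8, 6.0]
gripper_width: 14.2
```

Emit:
carry_out --increments '[[[0,0,0],[0,-1.5,0],0.4],[[0,0,0],[0,-1.5,0],0.4],[[0,0,0],[0,-1.5,0],0.4],[[0,0,0],[0,-1.5,0],0.4],[[0,0,0],[0,-1.5,0],0.4],[[0,0,0],[0,-15,0],0.4],[[0,0,0],[0,-45,0],0.3],[[0,0,0],[0,-85,0],0.3],[[0,0,0],[0,-124,0],0.3],[[0,0,0],[0,-134,0],0.3]]'

```text
time_s: 5.85
ee_pos: [600.1, 285.4, 387.2]
ee_rot: [-90.6, -0.3, 90.0]
force: [0.9, 1.1, 1.9]
gripper_width: 63.6
```

```bash
python3 - <<'E'
from h import *
plan([600,284,380],90,([562.9,-49.3,375],82.1))
plan([562.9,-49.3,359],82.1,([600,188,359],90))
E
```

```text
turn 0.1379 shift [-333.3    5.    37.1] len 335
turn -0.1379 shift [240.1  -0.   -4.1] len 240
```

Emit:
carry_out --increments '[[[0,0.05,0],[-25,5,3],0.3],[[0,0.138,0],[-65,5,8],0.3],[[0,0.138,0],[-106,5,12],0.3],[[0,0.138,0],[-147,5,17],0.3],[[0,0.138,0],[-188,5,22],0.3],[[0,0.138,0],[-229,5,26],0.3],[[0,0.138,0],[-270,5,31],0.3],[[0,0.138,0],[-305,5,35],0.3],[[0,0.138,0],[-325,5,37],0.3],[[0,0.138,0],[-333.3,5,37.1],0.3]]'

```text
time_s: 6.68
ee_pos: [561.6, -51.1, 374.8]
ee_rot: [-90.0, 0.0, 81.9]
force: [0.9, 0.4, -0.2]
gripper_width: 64.0
```

Emit:
carry_out --increments '[[[0,0,0],[0,15,0],0.3],[[0,0,0],[0,40,0],0.5],[[0,0,0],[0,56,0],0.6],[[0,0,0],[0,61,0],1],[[0,0,0],[0,61,0],1],[[0,0,0],[0,61,0],1],[[0,0,0],[0,61,0],1],[[0,0,0],[0,61,0],1],[[0,0,0],[0,61,0],1]]' --force 30

```text
time_s: 7.43
ee_pos: [562.5, -48.3, 315.0]
ee_rot: [-90.1, 0.0, 82.1]
force: [0.4, -1.2, -2.3]
gripper_width: 14.2
```

Gripped (14.2 mm). I'll lift it and carry it to the near slot of the mat.

Emit:
carry_out --increments '[[[0,0,0],[0,0,0],1],[[0,0,0],[0,-3,0],1],[[0,0,0],[0,-8,0],1],[[0,0,0],[0,-18,0],1],[[0,0,0],[0,-34,0],1],[[0,0,0],[0,-45,0],1],[[0,0,0],[0,-45,0],1]]'

```text
time_s: 8.02
ee_pos: [562.8, -48.4, 362.0]
ee_rot: [-90.3, -0.0, 82.1]
force: [0.2, 0.5, -3.9]
gripper_width: 13.9
```

Emit:
carry_out --increments '[[[0,-0.03,0],[25,0,0],1],[[0,-0.07,0],[62,0,-1],1],[[0,-0.1,0],[102,0,-2],1],[[0,-0.138,0],[142,0,-3],1],[[0,-0.138,0],[182,0,-3.5],1],[[0,-0.138,0],[215,0,-4],1],[[0,-0.138,0],[235,20,-4.1],1],[[0,-0.138,0],[240.1,55,-4.1],1],[[0,-0.138,0],[240.1,85,-4.1],1],[[0,-0.138,0],[240.1,98,-4.1],1]]'

```text
time_s: 8.85
ee_pos: [597.5, 189.5, 256.0]
ee_rot: [-89.5, 0.1, 90.1]
force: [0.5, -0.5, -3.5]
gripper_width: 14.1
```

Emit:
carry_out --increments '[[[0,0,0],[0,4,0],1],[[0,0,0],[0,8,0],1],[[0,0,0],[0,11,0],1],[[0,0,0],[0,13,0],1],[[0,0,0],[0,13.5,0],1],[[0,0,0],[0,14,0],1],[[0,0,0],[0,14.5,0],1],[[0,0,0],[0,15,0],1],[[0,0,0],[0,15,0],1]]'

```text
time_s: 9.6
ee_pos: [599.7, 188.9, 249.0]
ee_rot: [-90.2, -0.1, 90.0]
force: [-0.7, -1.7, 7.7]
gripper_width: 13.9
```

Emit:
carry_out --increments '[[[0,0,0],[0,-1.5,0],0.4],[[0,0,0],[0,-1.5,0],0.4],[[0,0,0],[0,-1.5,0],0.4],[[0,0,0],[0,-1.5,0],0.4],[[0,0,0],[0,-1.5,0],0.4],[[0,0,0],[0,-15,0],0.4],[[0,0,0],[0,-45,0],0.3],[[0,0,0],[0,-80,0],0.3],[[0,0,0],[0,-104,0],0.3],[[0,0,0],[0,-104,0],0.3]]'

```text
time_s: 10.43
ee_pos: [600.4, 189.3, 356.0]
ee_rot: [-90.6, -0.2, 90.0]
force: [0.6, 0.6, 0.7]
gripper_width: 63.6
```

```bash
python3 - <<'E'
from h import *
f=grab('top'); cv2.imwrite('pics/top1.png',cv2.resize(f['frame'][90:220,180:440],None,fx=3,fy=3,interpolation=cv2.INTER_CUBIC))
W=cloud(f); P=W.reshape(-1,3);P=P[np.isfinite(P[:,0])]
a=np.radians(-7.9); c=np.array([569,-3.3]); d=P[:,:2]-c
L=np.c_[d@[np.cos(a),np.sin(a)],d@[-np.sin(a),np.cos(a)],P[:,2]]
for s in(1,-1):
    Q=L[(abs(L[:,0])<66)&(s*L[:,1]>8)&(abs(L[:,1])<88)&(L[:,2]>50)&(L[:,2]<70)]
    r=cv2.minAreaRect(Q[:,:2].astype(np.float32));print(s,len(Q),r,np.percentile(Q[:,2],[5,50,95]))
    print(np.percentile(Q[:,0],[2,98]),np.percentile(Q[:,1],[2,98]))
print(env.state()['ee_pos'])
E
```

```text
1 542 ((-0.2912101745605469, 42.862632751464844), (37.91980743408203, 110.43161010742188), 89.52764129638672) [56.69133976 60.18847798 63.37672658]
[-54.19089033  52.49202731] [24.35233584 61.00531362]
-1 426 ((6.609157562255859, -41.116065979003906), (109.52110290527344, 29.661989212036133), 0.22131122648715973) [56.93419119 60.31890753 63.43793783]
[-46.98422013  59.04701709] [-55.50993854 -26.75287388]
[599.83654354 189.14116931 353.1423814 ]
```

View pics/top1.png

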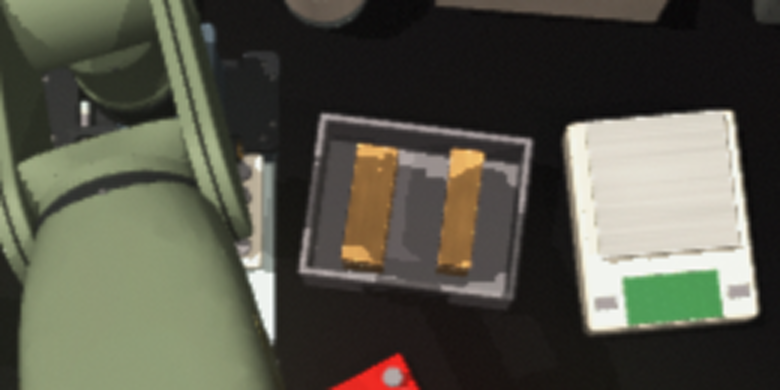

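Picture: the crate is open, the boxes are at about (370,208) and (462,212) in the crop. Depth measures the left (+y) one as 38 mm and the other as 30 mm. I'll pinch the left one to confirm.

Emit:
carry_out --increments '[[[0,0.05,0],[-25,0,4],0.34],[[0,0.14,0],[-65,0,11],0.34],[[0,0.14,0],[-105,0,18],0.34],[[0,0.14,0],[-138,0,25],0.34],[[0,0.14,0],[-148.8,15,25.4],0.34],[[0,0.14,0],[-148.8,45,25.4],0.34],[[0,0.14,0],[-148.8,75,25.4],0.34],[[0,0.14,0],[-148.8,75,25.4],0.34]]'

```text
time_s: 11.15
ee_pos: [571.2, 39.5, 268.5]
ee_rot: [-89.2, 0.1, 81.9]
force: [-0.9, -0.3, -0.9]
gripper_width: 60.1
```

Emit:
carry_out --increments '[[[0,0,0],[0,15,0],0.34],[[0,0,0],[0,35,0],0.34],[[0,0,0],[0,54,0],0.34],[[0,0,0],[0,63,0],0.34],[[0,0,0],[0,63,0],0.6],[[0,0,0],[0,63,0],1],[[0,0,0],[0,63,0],1],[[0,0,0],[0,63,0],1],[[0,0,0],[0,63,0],1],[[0,0,0],[0,63,0],1]]' --force 25

```text
time_s: 11.98
ee_pos: [574.4, 40.2, 213.3]
ee_rot: [-90.2, -0.0, 82.0]
force: [-0.1, -0.0, 3.6]
gripper_width: 38.2
```

38.2 mm: that's the thick box. Lifting it now.

Emit:
carry_out --increments '[[[0,0,0],[0,0,0],1],[[0,0,0],[0,0,0],1],[[0,0,0],[0,-4,0],1],[[0,0,0],[0,-12,0],1],[[0,0,0],[0,-27,0],1],[[0,0,0],[0,-47,0],1],[[0,0,0],[0,-70,0],1],[[0,0,0],[0,-85,0],1],[[0,0,0],[0,-90,0],1],[[0,0,0],[0,-90,0],1]]' --force 40

```text
time_s: 12.82
ee_pos: [573.9, 40.1, 303.1]
ee_rot: [-90.1, -0.0, 82.0]
force: [0.3, -0.8, -4.3]
gripper_width: 38.0
```

Emit:
carry_out --increments '[[[0,-0.02,0],[-20,0,-4],1],[[0,-0.08,0],[-52,0,-11],1],[[0,-0.14,0],[-90,0,-19],1],[[0,-0.2,0],[-128,0,-27],1],[[0,-0.225,0],[-166,0,-35],1],[[0,-0.225,0],[-204,0,-43],1],[[0,-0.225,0],[-238,0,-50],1],[[0,-0.225,0],[-258,0,-54],1],[[0,-0.225,0],[-266.7,0,-54.9],1],[[0,-0.225,0],[-266.7,0,-54.9],1]]'

```text
time_s: 13.65
ee_pos: [590.4, -233.4, 300.0]
ee_rot: [-89.8, -0.1, 94.7]
force: [0.2, 1.0, -5.2]
gripper_width: 37.8
```

Emit:
carry_out --increments '[[[0,0,0],[0,6,0],1],[[0,0,0],[0,14,0],1],[[0,0,0],[0,21,0],1],[[0,0,0],[0,26,0],1],[[0,0,0],[0,29,0],1],[[0,0,0],[0,29,0],1],[[0,0,0],[0,29,0],1]]'

```text
time_s: 14.23
ee_pos: [591.2, -231.2, 272.8]
ee_rot: [-90.0, -0.0, 94.9]
force: [-0.3, -0.4, -3.8]
gripper_width: 37.6
```

Now I'll lower it onto the pan slowly while watching the force.

Emit:
carry_out --increments '[[[0,0,0],[0,1.5,0],1],[[0,0,0],[0,3,0],1],[[0,0,0],[0,4.5,0],1],[[0,0,0],[0,6,0],1],[[0,0,0],[0,7,0],1],[[0,0,0],[0,8,0],1],[[0,0,0],[0,8,0],1]]'

```text
time_s: 14.82
ee_pos: [591.2, -231.7, 265.2]
ee_rot: [-90.0, 0.0, 94.9]
force: [-0.4, 0.7, -1.3]
gripper_width: 38.1
```

Emit:
carry_out --increments '[[[0,0,0],[0,1,0],1],[[0,0,0],[0,2,0],1],[[0,0,0],[0,3,0],1],[[0,0,0],[0,3,0],1],[[0,0,0],[0,3,0],1]]'

```text
time_s: 15.23
ee_pos: [591.2, -231.7, 262.3]
ee_rot: [-90.0, 0.0, 94.9]
force: [-0.1, 0.3, 0.2]
gripper_width: 37.6
```

Emit:
carry_out --increments '[[[0,0,0],[0,0,0],0.4],[[0,0,0],[0,0,0],0.34],[[0,0,0],[0,0,0],0.34],[[0,0,0],[0,0,0],0.34],[[0,0,0],[0,-8,0],0.34],[[0,0,0],[0,-25,0],0.34],[[0,0,0],[0,-50,0],0.34],[[0,0,0],[0,-80,0],0.34],[[0,0,0],[0,-100,0],0.34],[[0,0,0],[0,-100,0],0.34]]'

```text
time_s: 16.07
ee_pos: [591.9, -232.0, 368.1]
ee_rot: [-90.5, 0.3, 94.9]
force: [0.5, 0.3, -0.1]
gripper_width: 60.2
```

```bash
python3 - <<'E'
from h import *
plan([591.8,-232.5,362],94.9,([600,188.3,346],90))
f=grab('scene'); cv2.imwrite('pics/scene2.png',cv2.resize(f['frame'][130:320,170:430],None,fx=2.8,fy=2.8,interpolation=cv2.INTER_CUBIC))
W=cloud(f);P=W.reshape(-1,3);P=P[np.isfinite(P[:,0])]
def fit(n,c,h,z0,z1):
    Q=P[(abs(P[:,0]-c[0])<h)&(abs(P[:,1]-c[1])<h)&(P[:,2]>z0)&(P[:,2]<z1)]
    if len(Q)>5: r=cv2.minAreaRect(Q[:,:2].astype(np.float32)); print(n,len(Q),np.round(r[0],1),np.round(r[1],1),round(r[2],1),np.percentile(Q[:,2],[5,50,95]))
fit('box',[592,-232],75,100,118)
fit('tray2 bar',[600,188],62,75,96)
fit('tray1 bar',[600,284],62,75,96)
E
```

```text
turn 0.0855 shift [418.6  16.  -44.1] len 421
box 409 [ 589.5 -230.3] [117.   42.9] 5.2 [102.39870532 110.88734201 115.3559486 ]
tray2 bar 199 [602.4 190.8] [ 14.9 100.1] 89.9 [77.86905189 88.16301032 92.11212362]
tray1 bar 205 [601.7 286.5] [ 15.  101.6] 89.8 [78.20023185 87.89392814 91.54307653]
```

View pics/scene2.png

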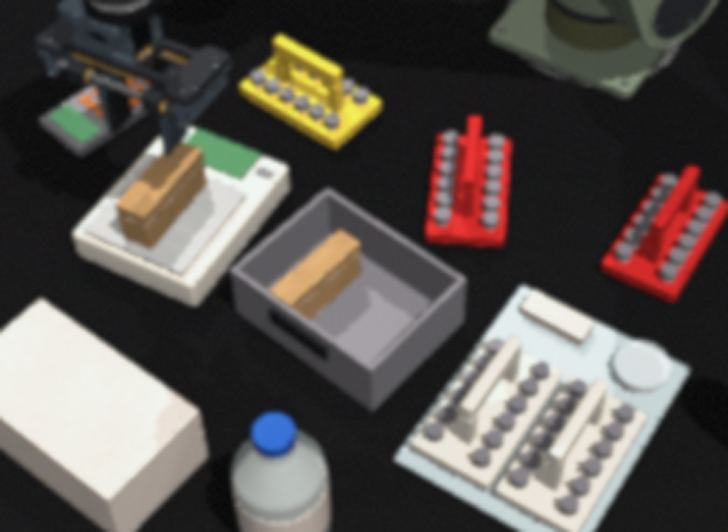

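Box at (163,195) in the crop, upright and centred on the pan. Thin box at (320,270) in the crate, and both trays flat on the mat at (480,395) and (575,440). Next, tray 2 goes back.

Emit:
carry_out --increments '[[[0,0.04,0],[25,0,-3],0.34],[[0,0.0855,0],[65,0,-7],0.34],[[0,0.0855,0],[106,0,-11],0.34],[[0,0.0855,0],[147,0,-15],0.34],[[0,0.0855,0],[188,0,-20],0.34],[[0,0.0855,0],[229,0,-24],0.34],[[0,0.0855,0],[270,0,-28],0.34],[[0,0.0855,0],[311,0,-33],0.34],[[0,0.0855,0],[351,0,-37],0.34],[[0,0.0855,0],[388,5,-41],0.34]]'

```text
time_s: 16.95
ee_pos: [598.4, 160.8, 356.7]
ee_rot: [-90.0, -0.0, 90.0]
force: [0.6, 0.7, -0.1]
gripper_width: 60.1
```

Emit:
carry_out --increments '[[[0,0,0],[22,3,-2],0.34],[[0,0,0],[30.6,11,-3.1],0.34],[[0,0,0],[30.6,30,-3.1],0.34],[[0,0,0],[30.6,60,-3.1],0.4],[[0,0,0],[30.6,90,-3.1],0.4],[[0,0,0],[30.6,106,-3.1],0.5],[[0,0,0],[30.6,109,-3.1],0.6],[[0,0,0],[30.6,109,-3.1],1],[[0,0,0],[30.6,109,-3.1],1],[[0,0,0],[30.6,109,-3.1],1]]' --force 30

```text
time_s: 17.78
ee_pos: [602.6, 188.8, 249.5]
ee_rot: [-90.2, -0.0, 90.0]
force: [0.4, -0.8, 0.6]
gripper_width: 24.3
```

Emit:
carry_out --increments '[[[0,0,0],[0,0,0],1],[[0,0,0],[0,0,0],1],[[0,0,0],[0,0,0],1],[[0,0,0],[0,0,0],1]]'

```text
time_s: 18.12
ee_pos: [602.4, 189.0, 249.4]
ee_rot: [-90.1, -0.0, 90.0]
force: [-1.0, -0.9, 6.3]
gripper_width: 13.8
```

Emit:
carry_out --increments '[[[0,0,0],[0,-4,0],1],[[0,0,0],[0,-14,0],1],[[0,0,0],[0,-32,0],1],[[0,0,0],[0,-62,0],1],[[0,0,0],[0,-90,0],1],[[0,0,0],[0,-102,0],1],[[0,0,0],[0,-104,0],1]]'

```text
time_s: 18.7
ee_pos: [602.4, 189.3, 355.5]
ee_rot: [-90.3, -0.1, 90.0]
force: [0.4, -0.3, -3.9]
gripper_width: 13.6
```

Emit:
carry_out --increments '[[[0,0.02,0],[-22,0,3],1],[[0,0.06,0],[-58,0,9],1],[[0,0.1,0],[-97,0,15],1],[[0,0.138,0],[-136,0,21],1],[[0,0.138,0],[-174,0,27],1],[[0,0.138,0],[-208,0,33],1],[[0,0.138,0],[-230,0,36],1],[[0,0.138,0],[-238,5,37.1],1],[[0,0.138,0],[-238,14,37.1],1],[[0,0.138,0],[-238,20,37.1],1]]'

```text
time_s: 19.53
ee_pos: [564.4, -48.6, 330.0]
ee_rot: [-89.8, -0.1, 82.0]
force: [-0.4, 1.2, -3.9]
gripper_width: 13.6
```

Emit:
carry_out --increments '[[[0,0,0],[0,5,0],1],[[0,0,0],[0,8,0],1],[[0,0,0],[0,9,0],1],[[0,0,0],[0,9,0],1]]'

```text
time_s: 19.87
ee_pos: [565.0, -48.0, 322.5]
ee_rot: [-90.0, -0.0, 82.2]
force: [-0.2, -0.5, -4.2]
gripper_width: 13.9
```

Emit:
carry_out --increments '[[[0,0,0],[0,2,0],1],[[0,0,0],[0,4,0],1],[[0,0,0],[0,5,0],1],[[0,0,0],[0,6,0],1],[[0,0,0],[0,7,0],1],[[0,0,0],[0,7,0],1]]'

```text
time_s: 20.37
ee_pos: [564.8, -48.9, 315.9]
ee_rot: [-90.0, -0.0, 82.1]
force: [0.2, -0.7, -4.2]
gripper_width: 13.4
```

Emit:
carry_out --increments '[[[0,0,0],[0,1,0],1],[[0,0,0],[0,2,0],1],[[0,0,0],[0,2,0],1]]'

```text
time_s: 20.62
ee_pos: [564.7, -49.0, 315.4]
ee_rot: [-90.1, -0.0, 82.1]
force: [-4.3, 0.0, 4.3]
gripper_width: 14.1
```

Emit:
carry_out --increments '[[[0,0,0],[0,-1,0],0.4],[[0,0,0],[0,-1,0],0.4],[[0,0,0],[0,-1,0],0.4],[[0,0,0],[0,-1,0],0.4],[[0,0,0],[0,-1,0],0.4],[[0,0,0],[0,-8,0],0.34],[[0,0,0],[0,-28,0],0.34],[[0,0,0],[0,-52,0],0.34],[[0,0,0],[0,-58,0],0.34],[[0,0,0],[0,-58,0],0.34]]'

```text
time_s: 21.45
ee_pos: [565.3, -49.0, 374.3]
ee_rot: [-90.3, -0.0, 82.1]
force: [-0.6, -0.3, -1.1]
gripper_width: 60.4
```

Emit:
carry_out --increments '[[[0,-0.04,0],[25,0,1],0.34],[[0,-0.1,0],[66,0,2],0.34],[[0,-0.138,0],[107,0,4],0.34],[[0,-0.138,0],[148,0,5],0.34],[[0,-0.138,0],[189,0,7],0.34],[[0,-0.138,0],[230,0,8],0.34],[[0,-0.138,0],[271,0,9],0.34],[[0,-0.138,0],[308,0,11],0.34],[[0,-0.138,0],[335.7,10,11.7],0.34],[[0,-0.138,0],[335.7,25,11.7],0.34]]'

```text
time_s: 22.28
ee_pos: [599.5, 290.6, 346.3]
ee_rot: [-90.1, -0.2, 90.2]
force: [1.2, 0.4, -0.6]
gripper_width: 60.5
```

Emit:
carry_out --increments '[[[0,0,0],[0,25,0],0.34],[[0,0,0],[0,55,0],0.4],[[0,0,0],[0,82,0],0.4],[[0,0,0],[0,96,0],0.5],[[0,0,0],[0,99,0],0.6],[[0,0,0],[0,99,0],1],[[0,0,0],[0,99,0],1],[[0,0,0],[0,99,0],1],[[0,0,0],[0,99,0],1],[[0,0,0],[0,99,0],1]]'

```text
time_s: 23.12
ee_pos: [599.8, 285.1, 249.3]
ee_rot: [-90.1, -0.0, 90.0]
force: [-0.6, -0.3, 0.8]
gripper_width: 14.0
```

Emit:
carry_out --increments '[[[0,0,0],[0,0,0],1],[[0,0,0],[0,0,0],1],[[0,0,0],[0,0,0],1],[[0,0,0],[0,0,0],1]]'

```text
time_s: 23.45
ee_pos: [599.8, 285.1, 249.3]
ee_rot: [-90.1, -0.0, 90.0]
force: [0.4, -2.6, 5.7]
gripper_width: 14.0
```

Emit:
carry_out --increments '[[[0,0,0],[0,-4,0],1],[[0,0,0],[0,-14,0],1],[[0,0,0],[0,-32,0],1],[[0,0,0],[0,-62,0],1],[[0,0,0],[0,-90,0],1],[[0,0,0],[0,-102,0],1],[[0,0,0],[0,-104,0],1]]'

```text
time_s: 24.03
ee_pos: [599.9, 285.5, 355.7]
ee_rot: [-90.3, -0.2, 90.0]
force: [0.6, 1.1, -3.5]
gripper_width: 13.8
```

Emit:
carry_out --increments '[[[0,0.02,0],[-22,0,2],1],[[0,0.06,0],[-58,0,6],1],[[0,0.1,0],[-97,0,10],1],[[0,0.138,0],[-136,0,14],1],[[0,0.138,0],[-174,0,18],1],[[0,0.138,0],[-208,0,22],1],[[0,0.138,0],[-231,0,24],1],[[0,0.138,0],[-241.4,5,25],1],[[0,0.138,0],[-241.4,14,25],1],[[0,0.138,0],[-241.4,20,25],1]]'

```text
time_s: 24.87
ee_pos: [574.1, 43.9, 330.1]
ee_rot: [-89.8, -0.0, 82.0]
force: [-0.0, 0.8, -4.1]
gripper_width: 14.0
```

Emit:
carry_out --increments '[[[0,0,0],[0,3,0],1],[[0,0,0],[0,6,0],1],[[0,0,0],[0,8,0],1],[[0,0,0],[0,9,0],1],[[0,0,0],[0,9,0],1],[[0,0,0],[0,9,0],1]]'

```text
time_s: 25.37
ee_pos: [574.6, 44.2, 323.2]
ee_rot: [-90.0, -0.0, 82.1]
force: [0.5, -0.1, -3.2]
gripper_width: 13.8
```

Emit:
carry_out --increments '[[[0,0,0],[0,2,0],1],[[0,0,0],[0,4,0],1],[[0,0,0],[0,5,0],1],[[0,0,0],[0,6,0],1],[[0,0,0],[0,7,0],1],[[0,0,0],[0,7,0],1]]'

```text
time_s: 25.87
ee_pos: [574.4, 43.8, 315.8]
ee_rot: [-90.0, -0.0, 82.1]
force: [0.6, 1.1, -3.3]
gripper_width: 13.8
```

Emit:
carry_out --increments '[[[0,0,0],[0,1,0],1],[[0,0,0],[0,2,0],1],[[0,0,0],[0,2,0],1]]'

```text
time_s: 26.12
ee_pos: [574.3, 43.8, 315.3]
ee_rot: [-90.0, -0.0, 82.1]
force: [-3.5, 0.3, 3.8]
gripper_width: 13.7
```

Emit:
carry_out --increments '[[[0,0,0],[0,-1,0],0.4],[[0,0,0],[0,-1,0],0.4],[[0,0,0],[0,-1,0],0.4],[[0,0,0],[0,-1,0],0.4],[[0,0,0],[0,-1,0],0.4],[[0,0,0],[0,-8,0],0.34],[[0,0,0],[0,-28,0],0.34],[[0,0,0],[0,-55,0],0.34],[[0,0,0],[0,-75,0],0.34],[[0,0,0],[0,-75,0],0.34]]'

```text
time_s: 26.95
ee_pos: [575.4, 43.9, 394.1]
ee_rot: [-90.5, -0.1, 82.1]
force: [0.7, 0.4, 0.7]
gripper_width: 59.9
```

Emit:
carry_out --increments '[[[0,0,0],[30,0,0],0.34],[[0,0,0],[70,0,0],0.34],[[0,0,0],[110,0,0],0.34],[[0,0,0],[150,0,0],0.34],[[0,0,0],[190,0,0],0.34],[[0,0,0],[225,0,0],0.34],[[0,0,0],[245,0,0],0.34],[[0,0,0],[250,0,0],0.34],[[0,0,0],[250,0,0],0.34]]'

```text
time_s: 27.7
ee_pos: [608.8, 292.8, 388.1]
ee_rot: [-89.9, 0.0, 82.2]
force: [0.9, -0.7, -0.7]
gripper_width: 60.4
```

```bash
python3 - <<'E'
from h import *
for n in('top','scene'):
    f=grab(n); W=cloud(f);P=W.reshape(-1,3);P=P[np.isfinite(P[:,0])]
    if n=='scene': cv2.imwrite('pics/scene3.png',cv2.resize(f['frame'][120:320,160:430],None,fx=2.8,fy=2.8,interpolation=cv2.INTER_CUBIC))
    def fit(k,c,h,z0,z1):
        Q=P[(abs(P[:,0]-c[0])<h)&(abs(P[:,1]-c[1])<h)&(P[:,2]>z0)&(P[:,2]<z1)]
        if len(Q)>5:
            r=cv2.minAreaRect(Q[:,:2].astype(np.float32)); A=np.c_[Q[:,:2]-c,np.ones(len(Q))]
            print(n,k,len(Q),np.round(r[0],1),np.round(r[1],1),round(r[2],1),'z',np.round(np.percentile(Q[:,2],[5,50,95]),1),'slope',np.round(np.linalg.lstsq(A,Q[:,2],rcond=None)[0],3))
    fit('box',[592,-232],75,100,118)
    fit('barL',[575,43],42,145,165); fit('barR',[563,-49],42,145,165)
    fit('bodyL',[575,43],85,84,95); fit('both',[569,-3],110,84,95)
print(env.state()['time_s'])
E
```

```text
top box 617 [ 591.2 -232. ] [110.1  39.2] 4.7 z [105.2 109.7 112.7] slope [ 6.00000e-03 -3.00000e-02  1.09475e+02]
top barL 181 [574.8  42.9] [14.2 84.2] 82.3 z [149.2 153.  156.1] slope [-3.00000e-03  3.20000e-02  1.52805e+02]
top barR 180 [562.5 -49.2] [13.8 83.4] 82.2 z [149.7 153.  156. ] slope [-1.00000e-02 -6.40000e-02  1.52918e+02]
top bodyL 1592 [571.4  18.8] [137.  156.8] 82.5 z [86.1 89.2 92.4] slope [-1.0000e-03 -3.0000e-03  8.9133e+01]
top both 2213 [568.6  -3.2] [180.9 157.3] 82.1 z [86.  89.2 92.4] slope [-0.0000e+00 -1.0000e-03  8.9176e+01]
scene box 426 [ 591.7 -229.7] [111.3  41.5] 4.4 z [102.2 111.1 115.4] slope [-6.00000e-03 -8.10000e-02  1.10899e+02]
scene barL 153 [575.2  46. ] [18.6 83.7] 82.7 z [147.3 154.3 158.6] slope [-2.60000e-02 -2.35000e-01  1.54597e+02]
scene barR 153 [562.6 -46.7] [19.  84.8] 81.6 z [147.3 153.9 158.5] slope [-5.20000e-02 -2.37000e-01  1.54501e+02]
scene bodyL 1083 [572.6  20.8] [140.  158.9] 82.7 z [85.9 90.7 94.2] slope [-2.0000e-03 -0.0000e+00  9.0605e+01]
scene both 1405 [5.696e+02 4.000e-01] [182.1 158.9] 82.3 z [86.2 90.8 94.1] slope [-1.0000e-03 -1.0000e-03  9.0659e+01]
27.8
```

View pics/scene3.png

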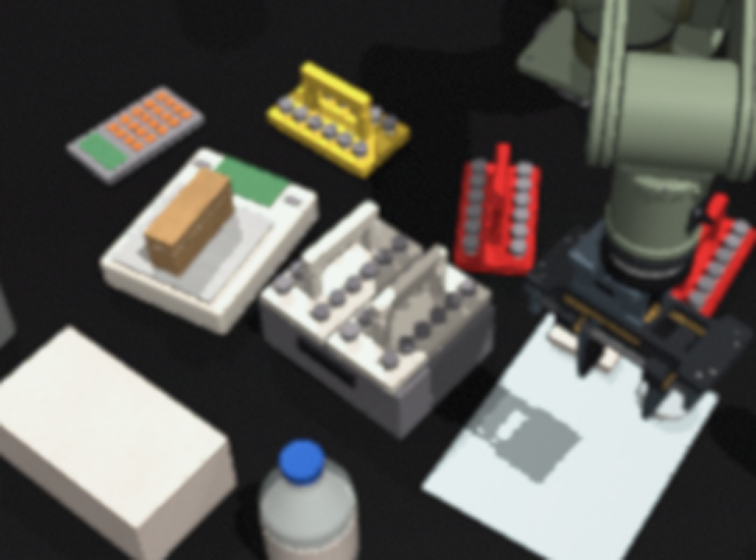

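The trays at (335,260) and (410,300) lie level and home, with the same heights (153.0 and 89.2) and outline as at the start. The box at (190,225) is upright on the pan, its top at 109.7 (about 7 mm sunk), and the arm is clear of everything. Handing in.

```bash
python3 -c "
from workcell import env
print(env.job_done())"
```

```text
the job is handed in; nothing more can be done
None
```

I moved both trays to the mat and pinched the +y box. It measured 38.2 mm, so it is the thicker one, and I stood it on the balance pan. Both trays then went back on the crate, each on its original half. I handed in at 27.8 s.

Last checks:
- **Thick box:** it stands about 1 mm from the pan centre. Its top is at 109.7 mm, which means the pan has sunk about 7 mm.
- **Trays:** both lie level, with bar tops at 153.0 mm and bodies at 89.2 mm, matching the start within 0.5 mm.
- **Thin box:** I never touched it, and it stood at its place in the last picture before the trays went back. The trays hide it now, so I did not check it at the end. I did not pinch it either; its 30 mm thickness is from camera depth only.
- **Bystanders:** nothing appeared disturbed in the last picture, but I did not measure their positions again.
- **Disagreement:** the scene camera read about 2–3 mm further in y and 1.5 mm higher than the top camera. That is close to the stated calibration error of about 2 mm, and I used the top camera's values.

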